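# Put the vials back into their own holders on the prep tray

## Task

The four medicine vials on the prep tray are standing in the wrong holders: put each one upright and fully down into the holder that has the colour of its cap. The black holder belongs to none of them; use it as the spare to park a vial in while two change places, and leave it empty. Keep the vials upright, never stand one on the bare tray or worktop, and leave the infusion bottle where it is.

Things in the scene. Friction and masses are not known exactly. Their poses are not given: they have to be found in the camera images.
- vial_purple: Glass medicine vial with a purple cap, 29 mm across, 61 mm tall, straight glass sides up to 34 mm, then a tapering shoulder. Loose, 0.03 to 0.12 kg; grasp across the body. Origin: centre of its underside, on its axis; z up through the cap. At the start it stands in a holder that is not its own.
- vial_grey: Glass medicine vial with a grey cap, 33 mm across, 70 mm tall, straight glass sides up to 38 mm, then a tapering shoulder. Loose, 0.03 to 0.12 kg; grasp across the body. Origin: centre of its underside, on its axis; z up through the cap. At the start it stands in a holder that is not its own.
- vial_green: Glass medicine vial with a green cap, 37 mm across, 78 mm tall, straight glass sides up to 43 mm, then a tapering shoulder. Loose, 0.03 to 0.12 kg; grasp across the body. Origin: centre of its underside, on its axis; z up through the cap. At the start it stands in a holder that is not its own.
- vial_blue: Glass medicine vial with a blue cap, 37 mm across, 78 mm tall, straight glass sides up to 43 mm, then a tapering shoulder. Loose, 0.03 to 0.12 kg; grasp across the body. Origin: centre of its underside, on its axis; z up through the cap. At the start it stands in a holder that is not its own.
- holder_purple: Weighted vial holder, fixed on the tray: a purple round block 68 mm across with a bore. Origin: centre of its underside; z up. Floor of the bore 10 mm above the origin, rim (top) 26 mm; bore 32 mm wide up to 19 mm, then flares to 44 mm at the rim. Home of the purple-capped vial. Empty at the start. Only the purple-capped vial fits into it.
- holder_grey: Weighted vial holder, fixed on the tray: a grey round block 68 mm across with a bore. Origin: centre of its underside; z up. Floor of the bore 10 mm above the origin, rim (top) 26 mm; bore 36 mm wide up to 19 mm, then flares to 48 mm at the rim. Home of the grey-capped vial. The grey- and the purple-capped vials fit into it, the green- and blue-capped do not.
- holder_green: Weighted vial holder, fixed on the tray: a green round block 68 mm across with a bore. Origin: centre of its underside; z up. Floor of the bore 10 mm above the origin, rim (top) 26 mm; bore 41 mm wide up to 19 mm, then flares to 53 mm at the rim. Home of the green-capped vial. Every vial fits into it.
- holder_blue: Weighted vial holder, fixed on the tray: a blue round block 68 mm across with a bore. Origin: centre of its underside; z up. Floor of the bore 10 mm above the origin, rim (top) 26 mm; bore 41 mm wide up to 19 mm, then flares to 53 mm at the rim. Home of the blue-capped vial. Every vial fits into it.
- holder_black: Weighted vial holder, fixed on the tray: a black round block 68 mm across with a bore. Origin: centre of its underside; z up. Floor of the bore 10 mm above the origin, rim (top) 26 mm; bore 41 mm wide up to 19 mm, then flares to 53 mm at the rim. The spare: no vial has its home here. Every vial fits into it.
- infusion_bottle: White plastic infusion bottle, 44 mm across the body, 111 mm tall, with a paper slip taped on; stands loose on the tray among the holders and is to be left alone. Origin: at its underside, within 3 mm of its axis; z up. The tray is pale grey, about 300 x 440 mm, its floor 7 mm above the worktop, its rim 19 mm high.
Mind the look-alikes: they are no part of the job. Leave any red look-alike of the vial_green alone.

How it is judged (in metres and radians):
At the end, for the whole second after the job is handed in: Each vial stands in the holder of its cap's colour, its underside within 8 mm of the holder's axis and within 2.5 mm of the floor of its bore, upright within 0.1 rad, released and at rest; the black holder is therefore empty; the infusion bottle stands within 30 mm of where it stood (horizontal distance between vial_purple and holder_purple below 0.008 m and z of vial_purple in the frame of holder_purple below 0.0125 m and angle between each of vial_purple, vial_grey, vial_green, vial_blue's own z axis and vertical below 0.1 rad and linear speed of each of vial_purple, vial_grey, vial_green, vial_blue below 0.02 m/s and contact force between each of vial_purple, vial_grey, vial_green, vial_blue and the fingers below 0.05 N and horizontal distance between vial_grey and holder_grey below 0.008 m and z of vial_grey in the frame of holder_grey below 0.0125 m and horizontal distance between vial_green and holder_green below 0.008 m and z of vial_green in the frame of holder_green below 0.0125 m and horizontal distance between vial_blue and holder_blue below 0.008 m and z of vial_blue in the frame of holder_blue below 0.0125 m and angle between infusion_bottle's own z axis and vertical below 0.15 rad and distance of infusion_bottle from where it was at the start of the episode below 0.03 m); the robot touches nothing.
It fails at once if a vial is tipped by more than about 35 degrees (angle between any of vial_purple, vial_grey, vial_green, vial_blue's own z axis and vertical above 0.6 rad).
It fails at once if a vial is set on the bare tray or worktop (height (world z) of any of vial_purple, vial_grey, vial_green, vial_blue below 0.012 m).
It fails at once if the infusion bottle is knocked over or pushed away (angle between infusion_bottle's own z axis and vertical above 0.5 rad or distance of infusion_bottle from where it was at the start of the episode above 0.04 m).
It also fails if it takes over 115 s, if anything falls off the work surface, if the arm or the gripper's body presses on something with over 40 N, if the wrist force passes 120 N, or if a joint passes its speed limit or range.

## Robot

A 7-joint arm with a two-finger parallel gripper is mounted at the origin on a cart in front of the work surface, level with it; the furniture and walls round the work are solid. World frame = base frame: x ahead of the robot, y to its left, z up, the work surface at z = 0. Lengths are in mm, angles in rad, forces in N, time in s.
With the tool pointing down it reaches from about 425 to 950 mm from the base axis. Payload 16.7 kg.
Tool frame: the origin (TCP) lies between the finger pads; the fingertips stand arm.tcp_to_tips ahead of it and the grasp point (between the pads) lies 2 mm behind it (arm.tcp_to_tips is the distance from the TCP to the fingertips, in mm); z points along the fingers, y is the line along which they close (so a half turn about z gives the same grasp; the last joint's range is limited). The gripper opens to 94 mm and grips with 3 to 60 N. Pads are 16 mm wide; open, the fingers measure 119 mm over their backs; the gripper's body (75 mm by 177 mm) begins 78 mm behind the grasp point.
Start: joints at [-1.349, 0.426, 0.074, 1.606, -0.034, 1.111, -0.067], TCP at [244.595, 629.085, 199.067] pointing down, gripper open.
Joint ranges: [-2.85, 2.85], [-0.5, 2.14], [-1.23, 1.37], [0.21, 2.46], [-1.02, 4.16], [0.16, 2.05], [-2.73, 2.73]. Speed limits (rad/s): [1.89, 1.89, 2.39, 2.39, 3.01, 3.01, 3.01].

## Interface

Orientations are given as a unit quaternion [x, y, z, w].
In Python, from bench import arm, optics, finder gives the robot as it stands.
- The arm moves only by the tool carry_out, never from a script. Its argument "plan" is one flat list of numbers, 7 for each row, row after row: the turn, a rotation vector about the tool's x, y, z in degrees, then the shift along the tool's x, y, z in cm, then the opening, from 0 (shut) to 1 (fully open). A call has 1 to 5 rows; each row shifts and turns the commanded pose from where the row before left it, along the tool's axes as they then stand; what a row does not reach is not made up. A row lasts 1/12 s, in which the tool goes at most 41.7 mm and 7.16 degrees, less where a joint would pass 70% of its speed; a pose out of reach is approached as far as the arm can. A call is refused whole if a number of a shift passes 4.17 or a number of a turn 7.16, either way. A call with a gripper value outside its range is refused whole. The fingers move at their own pace and stop on an object; "squeeze" is the grip in N (left out, the last holds). Time passes only in rows, so rows that do not move let the fingers close. It gives the time, the measured TCP pose, the force, the opening and the grip force at its end, in the units of the state.
- arm.get_obs(): the state, without advancing time (a new reading comes with each control period).
- optics.snapshot(name): name is "scene" or "side" or "wrist"; returns (picture, depth): 420x560x3 uint8, red, green, blue; 420x560 float32, mm along the optical axis (not along the pixel's ray), 0 where there is no reading.
- optics.get_calibration(name): a dict with "vfov" (degrees; the focal length in pixels is half the picture's height over the tangent of half this angle, whatever the lens; pixels are square), "cx", "cy" (the principal point, pixels), "dist_coeffs" ([k1, k2, p1, p2, k3] as OpenCV has them; the pictures are not rectified), "eye" and "attitude" of the camera in the world; the wrist camera has in their place "hand_eye" (4x4, takes a point from camera to tool coordinates, whose origin is the TCP and whose axes are the flange's). Camera axes: x right, y up, looking along -z (the intrinsics and any distortion apply to the point x, -y, -z); pixel columns grow to the right and rows downward; lengths in mm; the calibration is good to about 2 mm. A picture is of the moment at which its call begins: read the wrist's pose just before it. get_calibration takes no time and is no camera call.
- arm.finish_job(): hands the job in; it is judged then, once.
Trained networks look in the newest picture that a camera, given by its name, has taken for a name from the list of things; names that differ only in an ending like _2 or _b are one class to them, and where a whole thing is asked for, a point or a joint stands for the part that bears it (a point fixed in the world has none). Each returns a list of dicts, best first, with "conf" (0 to 1); they miss things now and then, are a little off and sometimes report something else, mostly with a low value. They report only what shows in the picture. A call takes as long as a camera call. They do not tell look-alikes from the thing itself.
- finder.find_in(query, camera): "uv" ([column, row] in pixels, amid what is visible of it).
The state is a dict: "time": time; "q": joint angles; "qd": joint speeds; "joint_torque": joint torques, N m; "eef_pos": TCP position; "ee_rot": TCP orientation; "force": force on the tool from outside, world axes, zero at the start; "moment": the same for the moment, N m; "opening": opening from 0.0 (shut) to 1.0 (fully open); "grasp_force": force on a finger pad.
Only numpy, scipy, OpenCV 4.12 (cv2) and the standard library are available. Lean on these libraries where they do the work, as an engineer would, in place of code of your own. Each camera call takes 0.05 s, during which the arm holds its last target. There are 200 camera calls.

## Working session

There is one attempt and no reset: what is moved stays moved. The work goes in short steps, Python scripts to look and compute and a tool call to move; the robot and the scene stay as the last step left them, time stands still between calls to the robot, and variables do not carry over. Pictures are saved under pics/ and viewed, at most 14 in all, crops included, and the job is handed in when it is done.

Besides the shell and the picture viewer there is one more tool, called after "Call:" as name(argument=value, ...), one argument or row to a line, values as JSON. carry_out: Moves the arm, as the interface text tells. Its arguments: {"type":"object","properties":{"plan":{"type":"array","items":{"type":"number"}},"squeeze":{"type":"number"}},"required":["plan"]}

```bash
ls; mkdir -p pics; cat > h.py <<'E'
import numpy as np, cv2
from bench import arm, optics, finder
from scipy.spatial.transform import Rotation as R
E
python3 - <<'E'
from h import *
print(arm.get_obs()); print(arm.tcp_to_tips)
for n in ("scene","side","wrist"):
    print(n,optics.get_calibration(n))
ims=[]
for n in ("scene","side"):
    p,d=optics.snapshot(n); np.savez('/tmp/%s.npz'%n,p=p,d=d); cv2.imwrite('pics/%s0.png'%n,p[:,:,::-1])
E
```

```text
pics
{'time': 0.0, 'q': array([-1.3494881 ,  0.42667247,  0.073887  ,  1.60657959, -0.0341092 ,
        1.11078363, -0.06709508]), 'qd': array([-0.00076042, -0.00163586,  0.00056415,  0.00076044, -0.00063518,
       -0.00132291,  0.00130279]), 'joint_torque': array([ 1.10327641e-03, -9.35823512e+01,  3.66705112e+00, -4.54204953e+01,
       -4.87924973e-02,  2.00666062e-02,  1.28046981e-04]), 'eef_pos': array([244.49252012, 628.71298978, 198.42850143]), 'ee_rot': array([ 1.84374603e-01,  9.82855867e-01, -5.87764882e-04, -6.47025866e-05]), 'force': array([-0.46750577, -0.9524218 , -0.29312634]), 'moment': array([ 0.01733846,  0.04194131, -0.0416906 ]), 'grasp_force': 0.0, 'opening': 0.9972680151251929}
17.0
scene {'vfov': 43.19605326287153, 'cx': 284.2006761392706, 'cy': 215.22505949528082, 'dist_coeffs': array([0.01518947, 0.        , 0.        , 0.        , 0.        ]), 'eye': array([ -86.57874125, -801.8717151 ,  574.67935039]), 'attitude': array([ 0.48307342, -0.19879794, -0.30920834,  0.79467582])}
side {'vfov': 56.056046283329906, 'cx': 272.80409338710894, 'cy': 207.0466448171188, 'dist_coeffs': array([-0.07742764,  0.        ,  0.        ,  0.        ,  0.        ]), 'eye': array([279.94307899, 504.5332438 , 603.91919507]), 'attitude': array([-0.10787012,  0.40888897,  0.86877374, -0.25769369])}
wrist {'vfov': 64.319478579935, 'cx': 281.8224106175687, 'cy': 210.47083919070315, 'dist_coeffs': array([-0.0614443,  0.       ,  0.       ,  0.       ,  0.       ]), 'hand_eye': array([[ 1.10245736e-03,  9.67976181e-01,  2.51039633e-01,
         7.33221888e+01],
       [ 9.99999236e-01, -9.27006445e-04, -8.17147318e-04,
         4.77278933e-01],
       [-5.58263782e-04,  2.51040343e-01, -9.67976464e-01,
        -1.86428017e+02],
       [ 0.00000000e+00,  0.00000000e+00,  0.00000000e+00,
         1.00000000e+00]])}
```

View pics/scene0.png

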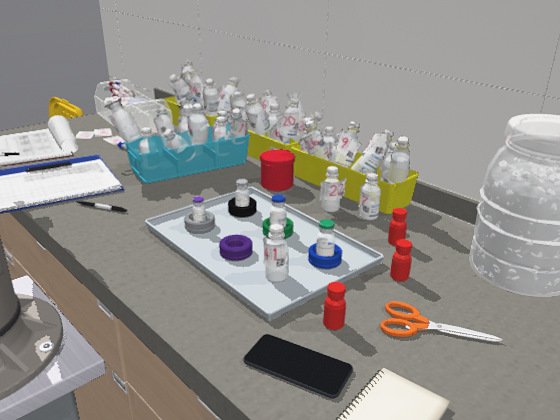

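View pics/side0.png

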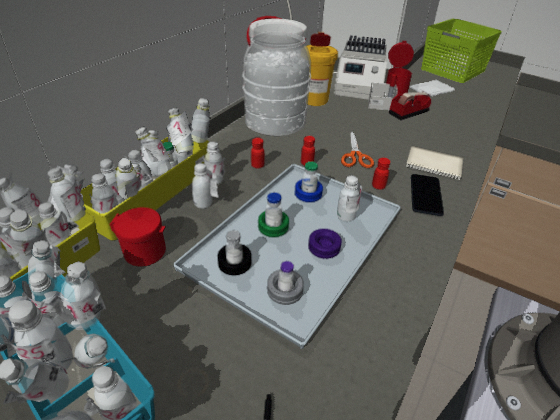

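Scene: purple vial is in the grey holder (199,215), grey vial in black (242,200), blue vial in green (278,220), green vial in blue (325,248). The purple holder is empty (236,246). The bottle is at (276,255), and the red look-alikes at (335,305), (401,260) and (398,228) are off the tray. Next I'll measure from depth.

```bash
cat >> h.py <<'E'
F=np.diag([1,-1,-1.])
def cam(n,o=None):
    c=optics.get_calibration(n); f=210/np.tan(np.radians(c['vfov']/2))
    K=np.array([[f,0,c['cx']],[0,f,c['cy']],[0,0,1]])
    if n=='wrist':
        T=R.from_quat(o['ee_rot']).as_matrix(); H=c['hand_eye']
        A=T@H[:3,:3]; e=T@H[:3,3]+o['eef_pos']
    else: A=R.from_quat(c['attitude']).as_matrix(); e=c['eye']
    return K,c['dist_coeffs'],A@F,e
def cloud(n,d,o=None):
    K,D,A,e=cam(n,o); v,u=np.mgrid[:420,:560]
    uv=np.stack([u,v],-1).reshape(-1,1,2).astype(float)
    q=cv2.undistortPoints(uv,K,D).reshape(420,560,2)
    P=np.dstack([q,np.ones((420,560))])*d[...,None]
    P=P@A.T+e; P[d<=0]=np.nan; return P
def fitc(p,r=None):
    from scipy.optimize import least_squares
    m=p.mean(0); f=lambda x:np.hypot(*(p-x[:2]).T)-(x[2] if r is None else r)
    return least_squares(f,[*m,20] if r is None else m,loss='soft_l1',f_scale=1.).x
E
cat > seg.py <<'E'
from h import *
from scipy import ndimage as nd
def report(n,p,d,o=None):
    P=cloud(n,d,o); z=P[...,2]
    for lo,hi,nm in ((29,40,'rim'),(62,130,'top')):
        m=(z>lo)&(z<hi)&(P[...,0]>300)&(P[...,0]<1000)&(abs(P[...,1])<500)
        l,k=nd.label(m)
        for i in range(1,k+1):
            s=l==i
            if s.sum()<40: continue
            q=P[s]; v,u=np.nonzero(s)
            print(n,nm,s.sum(),'uv',int(u.mean()),int(v.mean()),'c',((np.nanmin(q,0)+np.nanmax(q,0))/2).round(0),'ext',np.ptp(q,axis=0).round(0),'rgb',np.median(p[s],0))
E
python3 - <<'E'
from seg import *
for n in ('scene','side'):
    f=np.load('/tmp/%s.npz'%n); report(n,f['p'],f['d'])
E
```

```text
scene rim 51 uv 255 148 c [876. 337.  35.] ext [13. 76. 10.] rgb [135. 132.  27.]
scene rim 410 uv 189 162 c [687. 406.  34.] ext [310. 159.  11.] rgb [ 55. 125. 140.]
scene rim 121 uv 309 170 c [873. 108.  35.] ext [ 11. 127.  11.] rgb [137. 134.  28.]
scene rim 127 uv 277 177 c [790. 148.  34.] ext [71. 71. 11.] rgb [138.  29.  40.]
scene rim 61 uv 353 188 c [876. -38.  34.] ext [ 7. 52. 11.] rgb [137. 133.  28.]
scene rim 279 uv 445 200 c [ 990. -229.   34.] ext [ 12. 172.  11.] rgb [79. 78. 75.]
scene rim 122 uv 395 198 c [ 923. -138.   34.] ext [98. 37. 11.] rgb [147. 144.  29.]
scene rim 68 uv 331 198 c [791. -46.  35.] ext [63. 27. 10.] rgb [177. 177. 178.]
scene rim 187 uv 242 203 c [621.  84.  34.] ext [66. 69. 11.] rgb [26. 26. 28.]
scene rim 83 uv 369 206 c [ 833. -126.   34.] ext [37. 39. 11.] rgb [152. 155. 163.]
scene rim 244 uv 199 218 c [501.  87.  34.] ext [68. 67. 11.] rgb [149.  150.5 153.5]
scene rim 52 uv 266 223 c [596. -33.  32.] ext [33. 39.  5.] rgb [ 31. 131.  71.]
scene rim 57 uv 288 224 c [623. -63.  31.] ext [43. 36.  5.] rgb [ 31. 119.  69.]
scene rim 81
[... 4002 characters left out ...]
[27. 31. 18.] rgb [152.  25.  23.]
side top 225 uv 310 171 c [ 604. -191.   79.] ext [33. 34. 34.] rgb [100. 121. 115.]
side top 392 uv 202 176 c [787. -33.  87.] ext [57. 48. 49.] rgb [164.5 167.  166. ]
side top 483 uv 350 190 c [ 491. -169.   90.] ext [44. 55. 56.] rgb [158. 163. 163.]
side top 280 uv 273 203 c [612. -43.  79.] ext [34. 33. 33.] rgb [102. 107. 134.]
side top 227 uv 232 239 c [620.  88.  75.] ext [27. 28. 25.] rgb [137. 141. 143.]
side top 9424 uv 64 343 c [752. 410.  96.] ext [460. 180.  68.] rgb [ 88. 104. 106.]
side top 160 uv 286 267 c [500.  91.  73.] ext [23. 23. 16.] rgb [ 80.  49. 133.]
side top 59 uv 20 389 c [649. 488. 122.] ext [18. 11. 15.] rgb [ 94. 133. 137.]
```

Call:
carry_out(
  plan=[0, 0, 0, -2.17, -2.05, 0, 1, 0, 0, 0, -2.17, -2.05, 0, 1, 0, 0, 0, -2.17, -2.05, 0, 1, 0, 0, 0, -2.17, -2.05, 0, 1, 0, 0, 0, -2.17, -2.05, 0, 1],
)

```text
time: 0.52
eef_pos: [308.9, 492.7, 198.7]
ee_rot: [0.184, 0.983, -0.0, -0.0]
force: [0.4, 0.8, -0.1]
opening: 1.0
grasp_force: 0.0
```

Call:
carry_out(
  plan=[0, 0, 0, -2.17, -2.05, 0, 1, 0, 0, 0, -2.17, -2.05, 0, 1, 0, 0, 0, -2.17, -2.05, 0, 1, 0, 0, 0, -2.17, -2.05, 0, 1, 0, 0, 0, -2.17, -2.05, 0, 1],
)

```text
time: 0.93
eef_pos: [372.9, 357.9, 198.9]
ee_rot: [0.184, 0.983, -0.0, -0.0]
force: [0.2, -0.3, -0.8]
opening: 1.0
grasp_force: 0.0
```

Call:
carry_out(
  plan=[0, 0, 0, -2.17, -2.05, 0, 1, 0, 0, 0, -2.17, -2.05, 0, 1, 0, 0, 0, -2.17, -2.05, 0, 1, 0, 0, 0, -2.17, -2.05, 0, 1, 0, 0, 0, -2.17, -2.05, 0, 1],
)

```text
time: 1.35
eef_pos: [436.8, 223.1, 199.0]
ee_rot: [0.184, 0.983, -0.0, -0.0]
force: [0.8, -0.1, 0.4]
opening: 0.998
grasp_force: 0.0
```

Call:
carry_out(
  plan=[0, 0, 0, -2.17, -2.05, 0, 1, 0, 0, 0, -2.17, -2.05, 0, 1, 0, 0, 0, -2.17, -2.05, 0, 1, 0, 0, 0, -2.17, -2.05, 0, 1, 0, 0, 0, -2.17, -2.05, 0, 1],
)

```text
time: 1.77
eef_pos: [500.7, 88.2, 199.0]
ee_rot: [0.184, 0.983, -0.0, -0.0]
force: [0.3, -0.4, 0.3]
opening: 0.996
grasp_force: 0.0
```

Call:
carry_out(
  plan=[0, 0, 6.88, 0, 0, 0, 1, 0, 0, 6.88, 0, 0, 0, 1, 0, 0, 6.88, 0, 0, 0, 1, 0, 0, 6.88, 0, 0, 0, 1, 0, 0, 6.88, 0, 0, 0, 1],
)

```text
time: 2.18
eef_pos: [500.3, 89.5, 198.9]
ee_rot: [0.469, 0.883, -0.0, -0.0]
force: [-0.2, 0.3, -0.4]
opening: 1.003
grasp_force: 0.0
```

Call:
carry_out(
  plan=[0, 0, 6.88, 0, 0, 0, 1, 0, 0, 6.88, 0, 0, 0, 1, 0, 0, 6.88, 0, 0, 0, 1, 0, 0, 6.88, 0, 0, 0, 1, 0, 0, 6.88, 0, 0, 0, 1],
)

```text
time: 2.6
eef_pos: [500.3, 89.6, 198.9]
ee_rot: [0.709, 0.705, -0.0, -0.0]
force: [-0.2, -0.4, -2.0]
opening: 0.999
grasp_force: 0.0
```

```bash
python3 - <<'E'
from seg import *
o=arm.get_obs(); p,d=optics.snapshot('wrist'); cv2.imwrite('pics/w1.png',p[:,:,::-1]); report('wrist',p,d,o)
print(o['eef_pos'],o['ee_rot'])
E
```

```text
wrist rim 524 uv 531 126 c [773. 162.  35.] ext [35. 84. 11.] rgb [53. 20. 20.]
wrist rim 1930 uv 282 191 c [501.  91.  33.] ext [66. 67.  7.] rgb [96. 96. 95.]
wrist rim 1415 uv 388 191 c [621.  87.  33.] ext [67. 68.  7.] rgb [35. 36. 36.]
wrist rim 101 uv 384 190 c [616.  90.  35.] ext [22. 27. 11.] rgb [91. 90. 87.]
wrist rim 128 uv 529 276 c [798. -13.  35.] ext [28. 12. 11.] rgb [105. 105. 102.]
wrist rim 445 uv 359 299 c [594. -40.  32.] ext [27. 52.  7.] rgb [ 1. 74. 32.]
wrist rim 1104 uv 275 301 c [492. -42.  32.] ext [66. 46.  7.] rgb [54. 25. 82.]
wrist rim 94 uv 368 298 c [603. -39.  34.] ext [14. 25. 11.] rgb [82.5 81.5 77. ]
wrist rim 174 uv 281 382 c [ 496. -159.   35.] ext [43. 21. 11.] rgb [112.  111.5 110. ]
wrist rim 322 uv 363 388 c [ 606. -169.   32.] ext [58. 19.  7.] rgb [  6.  39. 111.]
wrist top 860 uv 552 134 c [764. 157.  74.] ext [33. 67. 24.] rgb [53.  6.  9.]
wrist top 949 uv 407 205 c [621.  88.  76.] ext [29. 28. 27.] rgb [117. 116. 115.]
wrist top 513 uv 282 202 c [500.  90.  73.] ext [23. 23. 15.] rgb [ 73.  42. 112.]
wrist top 196 uv 379 314 c [605. -36.  72.] ext [18. 17. 20.] rgb [128. 126. 121.]
[500.27764397  89.63665851 198.89838262] [ 7.09477891e-01  7.04727655e-01 -2.13490685e-04 -9.97999879e-05]
```

View pics/w1.png

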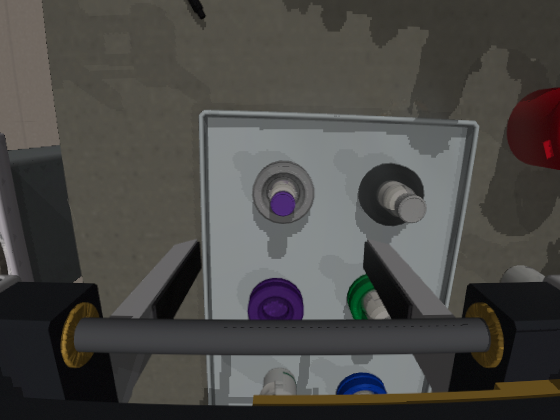

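Purple vial (282,203) sits under the gripper, and the wrist and side cameras agree within 1–2 mm. Grasping it now.

Call:
carry_out(
  plan=[0, 0, 0, 0.1, 0, 3, 0.7, 0, 0, 0, 0, 0, 3, 0.7, 0, 0, 0, 0, 0, 3, 0.7, 0, 0, 0, 0, 0, 3, 0.7, 0, 0, 0, 0, 0, 2.6, 0.7],
  squeeze=15,
)

```text
time: 3.07
eef_pos: [499.9, 90.6, 51.2]
ee_rot: [0.706, 0.708, -0.0, -0.0]
force: [-0.1, 0.1, 0.2]
opening: 0.712
grasp_force: 0.0
```

Call:
carry_out(
  plan=[0, 0, 0, 0, 0, 0, 0.1, 0, 0, 0, 0, 0, 0, 0.1, 0, 0, 0, 0, 0, 0, 0.1, 0, 0, 0, 0, 0, 0, 0.1, 0, 0, 0, 0, 0, 0, 0.1],
)

```text
time: 3.48
eef_pos: [501.4, 91.1, 54.6]
ee_rot: [0.707, 0.707, 0.001, 0.0]
force: [-0.1, 0.5, -0.5]
opening: 0.386
grasp_force: 0.0
```

Call:
carry_out(
  plan=[0, 0, 0, 0, 0, 0, 0.1, 0, 0, 0, 0, 0, 0, 0.1, 0, 0, 0, 0, 0, 0, 0.1, 0, 0, 0, 0, 0, 0, 0.1, 0, 0, 0, 0, 0, 0, 0.1],
)

```text
time: 3.9
eef_pos: [501.0, 90.9, 53.7]
ee_rot: [0.707, 0.707, 0.001, 0.0]
force: [-1.2, 0.8, 9.0]
opening: 0.238
grasp_force: 15.1
```

```bash
python3 - <<'E'
from h import *
print(arm.get_obs()['eef_pos'])
p,d=optics.snapshot('side'); c=p[210:330,210:370]
a=cv2.resize(c,None,fx=3.5,fy=3.5,interpolation=2)
p,d=optics.snapshot('scene'); c=p[150:270,120:280]
b=cv2.resize(c,None,fx=3.5,fy=3.5,interpolation=2)
cv2.imwrite('pics/s1.png',cv2.resize(np.hstack([a,b]),(800,300))[:,:,::-1])
E
```

```text
[501.00316773  90.93282479  53.72345085]
```

View pics/s1.png

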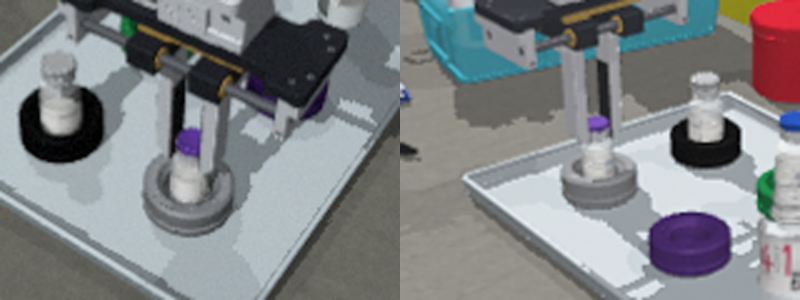

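Purple vial is still upright, but the 22 mm opening says the pads are on the shoulder. I'll reopen a little, go lower and regrip.

Call:
carry_out(
  plan=[0, 0, 0, 0, 0, 0, 0.5, 0, 0, 0, 0, 0, 0, 0.5, 0, 0, 0, 0, 0, 0, 0.5, 0, 0, 0, 0, 0, 0, 0.5, 0, 0, 0, 0, 0, 0, 0.5],
)

```text
time: 4.42
eef_pos: [500.4, 90.7, 53.0]
ee_rot: [0.707, 0.707, -0.0, -0.0]
force: [-0.2, 0.1, -0.3]
opening: 0.494
grasp_force: 0.0
```

Call:
carry_out(
  plan=[0, 0, 0, 0, 0, 0.1, 0.5, 0, 0, 0, 0, 0, 0.1, 0.5, 0, 0, 0, 0, 0, 0, 0.5, 0, 0, 0, 0, 0, 0, 0.5, 0, 0, 0, 0, 0, 0, 0.5],
)

```text
time: 4.83
eef_pos: [500.5, 90.6, 51.0]
ee_rot: [0.707, 0.707, -0.0, -0.0]
force: [-1.0, -0.0, 1.5]
opening: 0.5
grasp_force: 0.0
```

Call:
carry_out(
  plan=[0, 0, 0, 0, 0, 0, 0.2, 0, 0, 0, 0, 0, 0, 0.2, 0, 0, 0, 0, 0, 0, 0.2, 0, 0, 0, 0, 0, 0, 0.2, 0, 0, 0, 0, 0, 0, 0.2],
)

```text
time: 5.25
eef_pos: [500.5, 90.7, 51.1]
ee_rot: [0.707, 0.707, -0.0, -0.0]
force: [0.5, 0.6, -0.3]
opening: 0.243
grasp_force: 14.7
```

Call:
carry_out(
  plan=[0, 0, 0, 0, 0, 0, 0.2, 0, 0, 0, 0, 0, 0, 0.2, 0, 0, 0, 0, 0, 0, 0.2, 0, 0, 0, 0, 0, 0, 0.2, 0, 0, 0, 0, 0, 0, 0.2],
)

```text
time: 5.67
eef_pos: [500.5, 90.7, 51.1]
ee_rot: [0.707, 0.707, -0.0, -0.0]
force: [0.2, 0.0, -0.3]
opening: 0.24
grasp_force: 14.7
```

Call:
carry_out(
  plan=[0, 0, 0, 0, 0, -1, 0.2, 0, 0, 0, 0, 0, -2.5, 0.2, 0, 0, 0, 0, 0, -2.5, 0.2, 0, 0, 0, 0, 0, 0, 0.2, 0, 0, 0, 0, 0, 0, 0.2],
)

```text
time: 6.08
eef_pos: [501.4, 91.1, 112.6]
ee_rot: [0.707, 0.707, 0.001, 0.0]
force: [-0.1, -0.1, -0.1]
opening: 0.24
grasp_force: 14.7
```

Call:
carry_out(
  plan=[0, 0, 0, -2.5, -0.2, 0, 0.2, 0, 0, 0, -3, -0.2, 0, 0.2, 0, 0, 0, -3, -0.2, 0, 0.2, 0, 0, 0, -3, -0.2, 0, 0.2, 0, 0, 0, -2.7, -0.2, 0, 0.2],
)

```text
time: 6.5
eef_pos: [489.5, -53.0, 110.6]
ee_rot: [0.708, 0.707, -0.0, -0.0]
force: [0.0, -0.9, 0.1]
opening: 0.241
grasp_force: 14.7
```

```bash
python3 - <<'E'
from seg import *
o=arm.get_obs(); p,d=optics.snapshot('wrist'); cv2.imwrite('pics/w2.png',p[:,:,::-1]); report('wrist',p,d,o)
print(o['eef_pos'],o['opening'],o['grasp_force'])
E
```

```text
wrist rim 3611 uv 298 37 c [501.  83.  33.] ext [68. 53.  8.] rgb [103. 103. 102.]
wrist rim 2566 uv 446 46 c [620.  82.  33.] ext [67. 59.  7.] rgb [25. 26. 26.]
wrist rim 323 uv 444 42 c [614.  85.  34.] ext [21. 29. 11.] rgb [71. 69. 66.]
wrist rim 2150 uv 422 201 c [614. -46.  32.] ext [67. 68.  7.] rgb [31. 80. 49.]
wrist rim 2816 uv 284 204 c [491. -47.  33.] ext [67. 56.  7.] rgb [59. 31. 87.]
wrist rim 258 uv 418 200 c [607. -43.  34.] ext [23. 32. 11.] rgb [79.  79.5 76. ]
wrist top 2424 uv 491 21 c [620.  86.  75.] ext [29. 29. 27.] rgb [117. 116. 115.]
wrist top 2848 uv 460 223 c [612. -46.  80.] ext [33. 35. 35.] rgb [ 27.  52. 116.]
wrist top 1555 uv 282 236 c [489. -46. 104.] ext [46. 15. 51.] rgb [122. 120. 117.]
wrist top 2193 uv 286 374 c [ 493. -168.   87.] ext [46. 44. 50.] rgb [109. 107. 105.]
[489.49299326 -53.01092105 110.55767591] 0.24073402294855076 14.692395420961475
```

View pics/w2.png

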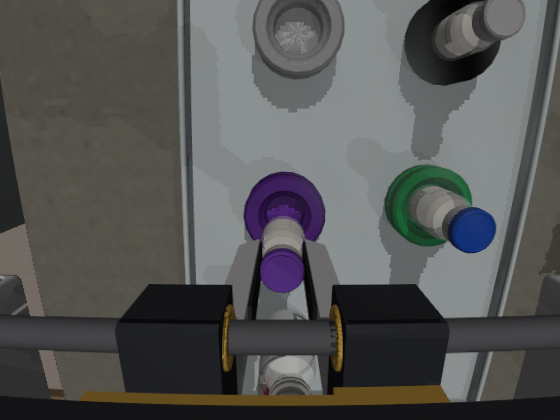

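Vial is held upright over the purple holder (285,210), whose centre fits at about (491,-53). Lowering.

Call:
carry_out(
  plan=[0, 0, 0, 0, 0.1, 1.5, 0.2, 0, 0, 0, 0, 0, 1.5, 0.2, 0, 0, 0, 0, 0, 1.2, 0.2, 0, 0, 0, 0, 0, 1, 0.2, 0, 0, 0, 0, 0, 0.5, 0.2],
)

```text
time: 6.97
eef_pos: [490.4, -51.3, 52.5]
ee_rot: [0.707, 0.707, -0.001, -0.001]
force: [-0.2, 0.5, -0.1]
opening: 0.241
grasp_force: 14.7
```

Call:
carry_out(
  plan=[0, 0, 0, 0, 0, 0.2, 0.2, 0, 0, 0, 0, 0, 0.05, 0.2, 0, 0, 0, 0, 0, 0, 0.2, 0, 0, 0, 0, 0, 0, 0.2, 0, 0, 0, 0, 0, 0, 0.2],
)

```text
time: 7.38
eef_pos: [491.7, -51.2, 52.0]
ee_rot: [0.707, 0.707, 0.0, 0.0]
force: [-0.5, -0.2, -0.3]
opening: 0.239
grasp_force: 14.7
```

Call:
carry_out(
  plan=[0, 0, 0, 0, 0, 0.1, 0.2, 0, 0, 0, 0, 0, 0, 0.2, 0, 0, 0, 0, 0, 0, 0.4, 0, 0, 0, 0, 0, 0, 0.6, 0, 0, 0, 0, 0, 0, 0.6],
)

```text
time: 7.8
eef_pos: [491.3, -51.3, 50.6]
ee_rot: [0.707, 0.707, -0.0, -0.0]
force: [0.3, -0.2, 0.1]
opening: 0.418
grasp_force: 0.0
```

Call:
carry_out(
  plan=[0, 0, 0, 0, 0, 0, 0.6, 0, 0, 0, 0, 0, 0, 0.6, 0, 0, 0, 0, 0, -3, 0.6, 0, 0, 0, 0, 0, -4, 0.7, 0, 0, 0, 0, 0, -3, 0.7],
)

```text
time: 8.22
eef_pos: [491.2, -52.0, 152.4]
ee_rot: [0.708, 0.706, -0.001, 0.0]
force: [1.1, 0.0, 0.8]
opening: 0.69
grasp_force: 0.0
```

```bash
python3 - <<'E'
from seg import *
o=arm.get_obs(); p,d=optics.snapshot('wrist'); cv2.imwrite('pics/w3.png',p[:,:,::-1]); report('wrist',p,d,o)
print(o['eef_pos'],o['opening'],o['grasp_force'])
E
```

```text
wrist rim 3484 uv 293 40 c [501.  90.  33.] ext [66. 67.  7.] rgb [101. 101. 101.]
wrist rim 2322 uv 424 49 c [620.  87.  33.] ext [67. 68.  7.] rgb [32. 33. 34.]
wrist rim 197 uv 419 53 c [614.  85.  34.] ext [20. 29. 11.] rgb [71. 70. 68.]
wrist rim 1706 uv 404 192 c [614. -46.  32.] ext [68. 67.  7.] rgb [31. 75. 46.]
wrist rim 2689 uv 281 201 c [491. -52.  34.] ext [67. 67. 11.] rgb [54. 28. 80.]
wrist rim 144 uv 399 189 c [606. -42.  34.] ext [21. 29. 11.] rgb [75.5 77.  73. ]
wrist rim 140 uv 290 301 c [ 499. -157.   34.] ext [34. 16. 11.] rgb [111.  111.5 110. ]
wrist top 1781 uv 457 36 c [620.  86.  76.] ext [28. 29. 28.] rgb [114. 113. 111.]
wrist top 2004 uv 432 209 c [613. -46.  80.] ext [34. 36. 36.] rgb [ 29.  50. 110.]
wrist top 695 uv 282 215 c [492. -52.  73.] ext [23. 24. 15.] rgb [ 72.  41. 109.]
wrist top 186 uv 283 316 c [ 493. -150.   71.] ext [33. 11. 17.] rgb [100.  99.  98.]
wrist top 1003 uv 283 366 c [ 490. -174.   96.] ext [39. 35. 48.] rgb [141. 138. 134.]
[491.15422252 -52.02392487 152.36516478] 0.6898301414300981 0.0
```

View pics/w3.png

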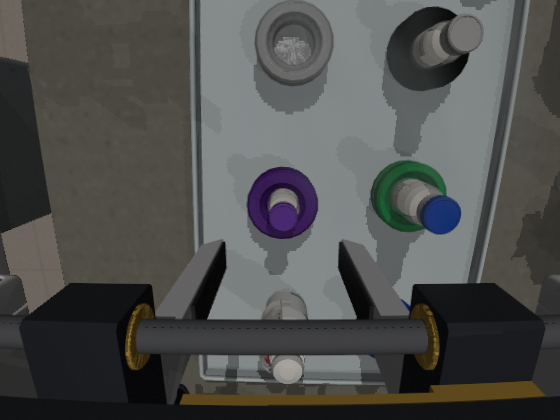

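Purple vial is seated in the purple holder (281,203), its cap at the same height as before. Next, grey vial at (620,86.5).

Call:
carry_out(
  plan=[0, 0, 0, 2.77, 2.58, 0, 0.7, 0, 0, 0, 2.77, 2.58, 0, 0.7, 0, 0, 0, 2.77, 2.58, 0, 0.7, 0, 0, 0, 2.77, 2.58, 0, 0.7, 0, 0, 0, 2.77, 2.58, 0, 0.7],
)

```text
time: 8.68
eef_pos: [621.4, 88.8, 150.4]
ee_rot: [0.707, 0.707, 0.0, -0.0]
force: [0.1, 0.1, 0.4]
opening: 0.698
grasp_force: 0.0
```

Call:
carry_out(
  plan=[0, 0, 0, 0, 0, 0, 0.7, 0, 0, 0, 0, 0, 3, 0.7, 0, 0, 0, 0, 0, 3, 0.7, 0, 0, 0, 0, 0, 3, 0.6, 0, 0, 0, 0, 0, 0.7, 0.6],
)

```text
time: 9.1
eef_pos: [617.9, 86.8, 49.2]
ee_rot: [0.707, 0.707, -0.002, -0.001]
force: [-0.5, 0.1, -1.3]
opening: 0.615
grasp_force: 0.0
```

Call:
carry_out(
  plan=[0, 0, 0, 0, 0, 0, 0.6, 0, 0, 0, 0, 0, 0, 0.6, 0, 0, 0, 0, 0, 0, 0.6, 0, 0, 0, 0, 0, 0, 0.6, 0, 0, 0, 0, 0, 0, 0.6],
)

```text
time: 9.52
eef_pos: [621.3, 87.3, 55.0]
ee_rot: [0.707, 0.707, 0.001, 0.0]
force: [0.2, 0.1, -1.3]
opening: 0.601
grasp_force: 0.0
```

Call:
carry_out(
  plan=[0, 0, 0, 0, 0, 0.1, 0.6, 0, 0, 0, 0, 0, 0, 0.6, 0, 0, 0, 0, 0, 0, 0.6, 0, 0, 0, 0, 0, 0, 0.6, 0, 0, 0, 0, 0, 0, 0.6],
)

```text
time: 9.93
eef_pos: [620.5, 87.1, 52.6]
ee_rot: [0.707, 0.707, -0.0, -0.0]
force: [-0.8, -0.2, -0.9]
opening: 0.596
grasp_force: 0.0
```

Call:
carry_out(
  plan=[0, 0, 0, 0, 0, 0, 0.2, 0, 0, 0, 0, 0, 0, 0.2, 0, 0, 0, 0, 0, 0, 0.2, 0, 0, 0, 0, 0, 0, 0.2, 0, 0, 0, 0, 0, 0, 0.2],
)

```text
time: 10.35
eef_pos: [620.6, 87.0, 52.6]
ee_rot: [0.707, 0.707, 0.0, 0.0]
force: [-0.1, 1.4, 0.1]
opening: 0.299
grasp_force: 14.5
```

Call:
carry_out(
  plan=[0, 0, 0, 0, 0, 0, 0.2, 0, 0, 0, 0, 0, 0, 0.2, 0, 0, 0, 0, 0, 0, 0.2, 0, 0, 0, 0, 0, 0, 0.2, 0, 0, 0, 0, 0, 0, 0.2],
)

```text
time: 10.77
eef_pos: [620.5, 87.1, 52.6]
ee_rot: [0.707, 0.707, -0.0, 0.0]
force: [0.3, 0.3, -0.3]
opening: 0.299
grasp_force: 14.5
```

Call:
carry_out(
  plan=[0, 0, 0, 0, 0, -1, 0.2, 0, 0, 0, 0, 0, -2.5, 0.2, 0, 0, 0, 0, 0, -2.5, 0.2, 0, 0, 0, 0, 0, 0, 0.2, 0, 0, 0, 0.05, -1, 0, 0.2],
)

```text
time: 11.18
eef_pos: [612.3, 87.6, 114.5]
ee_rot: [0.707, 0.707, 0.001, 0.001]
force: [-0.9, 0.8, -1.2]
opening: 0.303
grasp_force: 14.5
```

Call:
carry_out(
  plan=[0, 0, 0, 0.1, -2.5, 0, 0.2, 0, 0, 0, 0.1, -2.5, 0, 0.2, 0, 0, 0, 0.1, -2.5, 0, 0.2, 0, 0, 0, 0, -2.5, 0, 0.2, 0, 0, 0, 0, -1, 0, 0.2],
)

```text
time: 11.6
eef_pos: [496.4, 90.5, 111.8]
ee_rot: [0.707, 0.707, -0.001, -0.001]
force: [-0.3, -0.5, -0.3]
opening: 0.301
grasp_force: 14.5
```

Call:
carry_out(
  plan=[0, 0, 0, 0, 0, 0, 0.2, 0, 0, 0, 0, 0, 0, 0.2, 0, 0, 0, 0, 0, 0, 0.2, 0, 0, 0, 0, 0, 0, 0.2, 0, 0, 0, 0, 0, 0, 0.2],
)

```text
time: 12.02
eef_pos: [501.2, 90.5, 112.4]
ee_rot: [0.708, 0.707, -0.0, 0.0]
force: [-0.7, 0.2, -0.7]
opening: 0.301
grasp_force: 14.5
```

```bash
python3 - <<'E'
from seg import *
o=arm.get_obs(); p,d=optics.snapshot('wrist'); cv2.imwrite('pics/w4.png',p[:,:,::-1]); report('wrist',p,d,o)
print(o['eef_pos'],o['opening'],o['grasp_force'])
E
```

```text
wrist rim 2460 uv 281 203 c [501.  96.  32.] ext [67. 56.  7.] rgb [111. 110. 110.]
wrist rim 2840 uv 424 217 c [621.  88.  32.] ext [68. 68.  7.] rgb [29. 30. 30.]
wrist rim 445 uv 248 368 c [468. -63.  32.] ext [19. 39.  6.] rgb [42. 20. 65.]
wrist rim 462 uv 295 368 c [514. -63.  32.] ext [20. 38.  6.] rgb [48. 26. 72.]
wrist top 1775 uv 282 235 c [500.  95. 105.] ext [51. 23. 50.] rgb [135. 132. 127.]
wrist top 434 uv 271 386 c [492. -45.  72.] ext [23. 12. 15.] rgb [56. 32. 79.]
[501.23590282  90.50760357 112.44053163] 0.30064111020164375 14.476208836276783
```

Call:
carry_out(
  plan=[0, 0, 0, 0, 0, 1.5, 0.2, 0, 0, 0, 0, 0, 1.5, 0.2, 0, 0, 0, 0, 0, 1.3, 0.2, 0, 0, 0, 0, 0, 1, 0.2, 0, 0, 0, 0, 0, 0.5, 0.2],
)

```text
time: 12.48
eef_pos: [500.2, 90.4, 53.3]
ee_rot: [0.707, 0.707, -0.001, -0.0]
force: [-0.5, -0.2, -1.6]
opening: 0.301
grasp_force: 14.5
```

Call:
carry_out(
  plan=[0, 0, 0, 0, 0, 0.1, 0.2, 0, 0, 0, 0, 0, 0, 0.2, 0, 0, 0, 0, 0, 0, 0.2, 0, 0, 0, 0, 0, 0, 0.2, 0, 0, 0, 0, 0, 0, 0.2],
)

```text
time: 12.9
eef_pos: [500.8, 90.8, 54.1]
ee_rot: [0.707, 0.707, 0.0, 0.0]
force: [-0.4, 0.2, -0.7]
opening: 0.303
grasp_force: 14.5
```

Call:
carry_out(
  plan=[0, 0, 0, 0, 0, 0.1, 0.2, 0, 0, 0, 0, 0, 0, 0.2, 0, 0, 0, 0, 0, 0, 0.4, 0, 0, 0, 0, 0, 0, 0.6, 0, 0, 0, 0, 0, 0, 0.6],
)

```text
time: 13.32
eef_pos: [500.5, 90.7, 52.6]
ee_rot: [0.707, 0.707, 0.0, 0.0]
force: [-0.1, -0.5, 0.1]
opening: 0.477
grasp_force: 0.0
```

Call:
carry_out(
  plan=[0, 0, 0, 0, 0, 0, 0.6, 0, 0, 0, 0, 0, 0, 0.6, 0, 0, 0, 0, 0, -3, 0.6, 0, 0, 0, 0, 0, -4, 0.7, 0, 0, 0, 0, 0, -3, 0.7],
)

```text
time: 13.73
eef_pos: [500.5, 90.0, 154.4]
ee_rot: [0.708, 0.706, -0.0, 0.0]
force: [1.4, 0.9, -0.4]
opening: 0.688
grasp_force: 0.0
```

Call:
carry_out(
  plan=[0, 0, 0, 0, 0, 0, 0.7, 0, 0, 0, 0, 0, 0, 0.7, 0, 0, 0, 0, 0, 0, 0.7],
)

```text
time: 13.98
eef_pos: [500.1, 90.8, 152.2]
ee_rot: [0.707, 0.707, -0.0, -0.0]
force: [0.5, -0.8, -0.0]
opening: 0.696
grasp_force: 0.0
```

```bash
python3 - <<'E'
from seg import *
o=arm.get_obs(); p,d=optics.snapshot('wrist'); cv2.imwrite('pics/w5.png',p[:,:,::-1]); report('wrist',p,d,o)
print(o['eef_pos'],o['opening'],o['grasp_force'])
E
```

```text
wrist rim 183 uv 557 138 c [762. 155.  33.] ext [10. 40.  8.] rgb [52.  7. 10.]
wrist rim 2186 uv 282 198 c [501.  90.  32.] ext [66. 68.  7.] rgb [103. 103. 103.]
wrist rim 2257 uv 408 206 c [621.  87.  33.] ext [67. 67.  7.] rgb [30. 31. 32.]
wrist rim 62 uv 283 190 c [501. 103.  35.] ext [25.  7. 10.] rgb [124.5 122.  117. ]
wrist rim 512 uv 273 313 c [492. -26.  32.] ext [55. 16.  6.] rgb [55. 27. 84.]
wrist top 1139 uv 283 217 c [501.  91.  76.] ext [29. 28. 27.] rgb [124. 123. 121.]
wrist top 445 uv 273 364 c [492. -52.  73.] ext [22. 24. 15.] rgb [ 76.  43. 116.]
[500.14110546  90.8388721  152.16469044] 0.6963078282723961 0.0
```

View pics/w5.png

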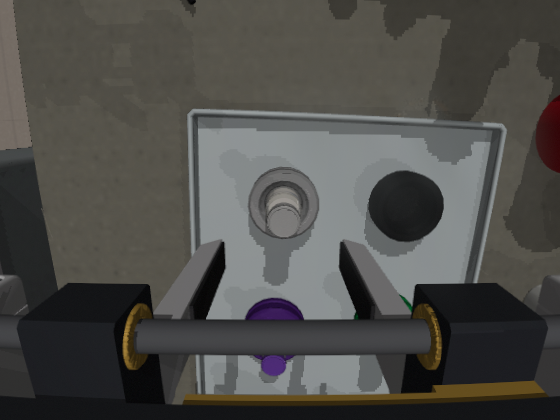

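Grey vial is seated in grey (283,205), and black is empty (405,206). Now blue vial at (613,-46) goes to black.

Call:
carry_out(
  plan=[0, 0, 0, -2.74, 2.26, 0, 0.7, 0, 0, 0, -2.74, 2.26, 0, 0.7, 0, 0, 0, -2.74, 2.26, 0, 0.7, 0, 0, 0, -2.74, 2.26, 0, 0.7, 0, 0, 0, -2.74, 2.26, 0, 0.7],
)

```text
time: 14.45
eef_pos: [613.5, -47.9, 150.9]
ee_rot: [0.707, 0.707, -0.001, -0.001]
force: [0.4, 0.2, 0.9]
opening: 0.7
grasp_force: 0.0
```

Call:
carry_out(
  plan=[0, 0, 0, 0, 0, 0, 0.7, 0, 0, 0, 0, 0, 0, 0.7, 0, 0, 0, 0, 0, 3, 0.7, 0, 0, 0, 0, 0, 3, 0.7, 0, 0, 0, 0, 0, 3, 0.7],
)

```text
time: 14.87
eef_pos: [612.4, -45.1, 60.7]
ee_rot: [0.707, 0.707, -0.0, -0.0]
force: [-0.2, -0.2, -0.8]
opening: 0.701
grasp_force: 0.0
```

Call:
carry_out(
  plan=[0, 0, 0, 0, 0, 0.7, 0.7, 0, 0, 0, 0, 0, 0, 0.7, 0, 0, 0, 0, 0, 0, 0.7, 0, 0, 0, 0, 0, 0, 0.7, 0, 0, 0, 0, 0, 0, 0.7],
)

```text
time: 15.28
eef_pos: [614.3, -46.3, 57.2]
ee_rot: [0.707, 0.707, 0.001, 0.001]
force: [-0.1, 0.2, 0.3]
opening: 0.701
grasp_force: 0.0
```

Call:
carry_out(
  plan=[0, 0, 0, 0, 0, 0, 0.3, 0, 0, 0, 0, 0, 0, 0.3, 0, 0, 0, 0, 0, 0, 0.2, 0, 0, 0, 0, 0, 0, 0.2, 0, 0, 0, 0, 0, 0, 0.2],
)

```text
time: 15.7
eef_pos: [613.4, -46.4, 55.7]
ee_rot: [0.707, 0.707, 0.0, 0.0]
force: [1.1, 0.3, 1.0]
opening: 0.382
grasp_force: 0.7
```

Call:
carry_out(
  plan=[0, 0, 0, 0, 0, 0, 0.2, 0, 0, 0, 0, 0, 0, 0.2, 0, 0, 0, 0, 0, 0, 0.2, 0, 0, 0, 0, 0, 0, 0.2, 0, 0, 0, 0, 0, 0, 0.2],
)

```text
time: 16.12
eef_pos: [613.5, -46.5, 55.6]
ee_rot: [0.707, 0.707, 0.0, 0.0]
force: [0.4, -0.1, 1.2]
opening: 0.352
grasp_force: 14.7
```

Call:
carry_out(
  plan=[0, 0, 0, 0, 0, -1, 0.2, 0, 0, 0, 0, 0, -2.5, 0.2, 0, 0, 0, 0, 0, -2.5, 0.2, 0, 0, 0, 0, 0, 0, 0.2, 0, 0, 0, 1.4, 0.1, 0, 0.2],
)

```text
time: 16.53
eef_pos: [614.9, -35.0, 117.5]
ee_rot: [0.709, 0.706, 0.001, 0.001]
force: [-0.1, -0.1, -0.9]
opening: 0.354
grasp_force: 14.5
```

Call:
carry_out(
  plan=[0, 0, 0, 2.5, 0.2, 0, 0.2, 0, 0, 0, 3, 0.2, 0, 0.2, 0, 0, 0, 3, 0.2, 0, 0.2, 0, 0, 0, 2.5, 0, 0, 0.2, 0, 0, 0, 1, 0, 0, 0.2],
)

```text
time: 16.95
eef_pos: [619.7, 92.9, 114.7]
ee_rot: [0.706, 0.708, -0.0, -0.001]
force: [0.3, 1.4, -1.0]
opening: 0.356
grasp_force: 14.5
```

Call:
carry_out(
  plan=[0, 0, 0, 0, 0, 0, 0.2, 0, 0, 0, 0, 0, 0, 0.2, 0, 0, 0, 0, 0, 0, 0.2, 0, 0, 0, 0, 0, 0, 0.2, 0, 0, 0, 0, 0, 0, 0.2],
)

```text
time: 17.37
eef_pos: [620.5, 86.2, 115.6]
ee_rot: [0.708, 0.706, -0.0, 0.0]
force: [-0.1, 0.4, -1.6]
opening: 0.356
grasp_force: 14.5
```

```bash
python3 - <<'E'
from seg import *
o=arm.get_obs(); p,d=optics.snapshot('wrist'); cv2.imwrite('pics/w6.png',p[:,:,::-1]); report('wrist',p,d,o)
print(o['eef_pos'],o['opening'],o['grasp_force'])
E
```

```text
wrist rim 621 uv 463 122 c [772. 161.  35.] ext [31. 81. 11.] rgb [61.  8. 12.]
wrist rim 2542 uv 148 204 c [501.  90.  32.] ext [68. 68.  7.] rgb [109. 108. 108.]
wrist rim 2044 uv 283 200 c [621.  93.  32.] ext [67. 56.  7.] rgb [17. 16. 17.]
wrist rim 198 uv 151 202 c [507.  93.  34.] ext [21. 26. 11.] rgb [119.5 116.  112. ]
wrist rim 48 uv 557 267 c [875.  36.  32.] ext [ 3. 16.  6.] rgb [61. 58.  0.]
wrist rim 152 uv 477 313 c [804.  -9.  34.] ext [25.  5. 11.] rgb [128. 128. 125.]
wrist rim 71 uv 275 318 c [615. -13.  31.] ext [26.  4.  4.] rgb [ 2. 39. 20.]
wrist rim 830 uv 275 366 c [614. -65.  32.] ext [65. 29.  6.] rgb [ 0. 94. 42.]
wrist rim 111 uv 480 395 c [ 823. -105.   34.] ext [10. 11. 11.] rgb [109. 107. 104.]
wrist top 9801 uv 521 126 c [781. 161.  76.] ext [67. 93. 28.] rgb [161.   7.  24.]
wrist top 1767 uv 117 225 c [502.  90.  76.] ext [28. 28. 27.] rgb [136. 135. 133.]
wrist top 1831 uv 281 230 c [621.  92. 105.] ext [50. 26. 50.] rgb [140. 138. 132.]
wrist top 2019 uv 495 371 c [795. -37.  86.] ext [53. 42. 48.] rgb [123. 120. 117.]
[620.50674399  86.2427916  115.63016703] 0.35649414427374065 14.515274625745178
```

Call:
carry_out(
  plan=[0, 0, 0, 0.05, 0, 1.5, 0.2, 0, 0, 0, 0, 0, 1.5, 0.2, 0, 0, 0, 0, 0, 1.3, 0.2, 0, 0, 0, 0, 0, 1, 0.2, 0, 0, 0, 0, 0, 0.5, 0.2],
)

```text
time: 17.83
eef_pos: [619.9, 87.7, 56.1]
ee_rot: [0.708, 0.707, -0.001, -0.0]
force: [-0.3, 0.0, -0.8]
opening: 0.36
grasp_force: 14.5
```

Call:
carry_out(
  plan=[0, 0, 0, 0, 0, 0.1, 0.2, 0, 0, 0, 0, 0, 0, 0.2, 0, 0, 0, 0, 0, 0, 0.2, 0, 0, 0, 0, 0, 0, 0.2, 0, 0, 0, 0, 0, 0, 0.2],
)

```text
time: 18.25
eef_pos: [620.8, 88.1, 57.1]
ee_rot: [0.707, 0.707, 0.0, 0.0]
force: [-0.3, 0.3, -1.2]
opening: 0.36
grasp_force: 14.5
```

Call:
carry_out(
  plan=[0, 0, 0, 0, 0, 0.1, 0.2, 0, 0, 0, 0, 0, 0, 0.2, 0, 0, 0, 0, 0, 0, 0.4, 0, 0, 0, 0, 0, 0, 0.6, 0, 0, 0, 0, 0, 0, 0.7],
)

```text
time: 18.67
eef_pos: [620.6, 88.1, 55.7]
ee_rot: [0.707, 0.707, 0.0, 0.0]
force: [-0.2, 0.5, -0.1]
opening: 0.506
grasp_force: 0.0
```

Call:
carry_out(
  plan=[0, 0, 0, 0, 0, 0, 0.7, 0, 0, 0, 0, 0, 0, 0.7, 0, 0, 0, 0, 0, -3, 0.7, 0, 0, 0, 0, 0, -4, 0.7, 0, 0, 0, 0, 0, -3, 0.7],
)

```text
time: 19.08
eef_pos: [620.6, 87.7, 157.6]
ee_rot: [0.708, 0.707, -0.0, 0.0]
force: [0.7, -0.2, 0.7]
opening: 0.704
grasp_force: 0.0
```

Call:
carry_out(
  plan=[0, 0, 0, 0, 0, 0, 0.7, 0, 0, 0, 0, 0, 0, 0.7, 0, 0, 0, 0, 0, 0, 0.7],
)

```text
time: 19.33
eef_pos: [620.2, 88.3, 155.2]
ee_rot: [0.707, 0.707, -0.0, -0.0]
force: [0.2, 0.5, -0.1]
opening: 0.697
grasp_force: 0.0
```

```bash
python3 - <<'E'
from seg import *
o=arm.get_obs(); p,d=optics.snapshot('wrist'); cv2.imwrite('pics/w7.png',p[:,:,::-1]); report('wrist',p,d,o)
print(o['eef_pos'],o['opening'],o['grasp_force'])
E
```

```text
wrist rim 431 uv 440 124 c [770. 161.  35.] ext [27. 79. 11.] rgb [65. 25. 25.]
wrist rim 958 uv 534 233 c [875.  55.  35.] ext [  5. 146.  11.] rgb [57. 53.  0.]
wrist rim 2002 uv 164 196 c [502.  90.  32.] ext [67. 68.  7.] rgb [102. 102. 102.]
wrist rim 1756 uv 282 196 c [621.  89.  32.] ext [67. 64.  7.] rgb [15. 15. 15.]
wrist rim 63 uv 280 187 c [620. 103.  34.] ext [29.  9. 11.] rgb [114. 113. 111.]
wrist rim 145 uv 168 195 c [507.  93.  34.] ext [21. 27. 11.] rgb [106. 103.  99.]
wrist rim 662 uv 276 308 c [614. -25.  32.] ext [63. 26.  6.] rgb [ 0. 92. 41.]
wrist top 11067 uv 506 126 c [794. 161.  76.] ext [94. 93. 28.] rgb [152.   6.  21.]
wrist top 1636 uv 282 215 c [620.  90.  80.] ext [35. 33. 35.] rgb [ 13.  50. 123.]
wrist top 1275 uv 140 213 c [502.  91.  76.] ext [28. 28. 27.] rgb [127. 126. 124.]
wrist top 397 uv 555 254 c [872.  54.  70.] ext [ 4. 57. 15.] rgb [57. 54.  0.]
[620.17269337  88.26017822 155.20733629] 0.6967374530066196 0.0
```

Blue is parked in black. Now over to the green vial, with a look before grasping.

Call:
carry_out(
  plan=[0, 0, 0, -3, -0.2, 0, 0.7, 0, 0, 0, -3.5, -0.2, 0, 0.7, 0, 0, 0, -3.5, -0.2, 0, 0.7, 0, 0, 0, -3.5, -0.2, 0, 0.7, 0, 0, 0, -3.5, -0.2, 0, 0.7],
)

```text
time: 19.8
eef_pos: [609.3, -83.4, 154.3]
ee_rot: [0.707, 0.707, -0.001, -0.001]
force: [0.5, -0.7, 0.0]
opening: 0.698
grasp_force: 0.0
```

Call:
carry_out(
  plan=[0, 0, 0, -3.5, -0.2, 0, 0.7, 0, 0, 0, -3.5, -0.2, 0, 0.7, 0, 0, 0, -3, -0.1, 0, 0.7, 0, 0, 0, -1.2, 0, 0, 0.7, 0, 0, 0, 0, 0, 0, 0.7],
)

```text
time: 20.22
eef_pos: [603.9, -197.6, 154.5]
ee_rot: [0.709, 0.705, -0.001, -0.0]
force: [-0.4, -0.2, 1.6]
opening: 0.701
grasp_force: 0.0
```

Call:
carry_out(
  plan=[0, 0, 0, 0, 0, 0, 0.7, 0, 0, 0, 0, 0, 0, 0.7, 0, 0, 0, 0, 0, 0, 0.7, 0, 0, 0, 0, 0, 0, 0.7],
)

```text
time: 20.55
eef_pos: [605.5, -192.4, 155.3]
ee_rot: [0.707, 0.708, 0.0, -0.0]
force: [0.2, 0.2, -0.2]
opening: 0.701
grasp_force: 0.0
```

```bash
python3 - <<'E'
from seg import *
o=arm.get_obs(); p,d=optics.snapshot('wrist'); cv2.imwrite('pics/w8.png',p[:,:,::-1]); report('wrist',p,d,o)
print(o['eef_pos'],o['opening'],o['grasp_force'])
E
```

```text
wrist rim 2940 uv 291 37 c [614. -48.  33.] ext [67. 64.  7.] rgb [31. 86. 49.]
wrist rim 3095 uv 157 50 c [491. -53.  34.] ext [68. 67. 11.] rgb [48. 21. 72.]
wrist rim 182 uv 491 41 c [792. -44.  35.] ext [39. 26. 11.] rgb [68. 67. 64.]
wrist rim 358 uv 514 125 c [ 827. -117.   35.] ext [24. 43. 11.] rgb [66. 64. 62.]
wrist rim 158 uv 181 175 c [ 505. -169.   34.] ext [26. 37. 11.] rgb [87. 86. 85.]
wrist rim 1734 uv 282 197 c [ 606. -193.   32.] ext [67. 63.  7.] rgb [ 14.  44. 111.]
wrist rim 60 uv 282 190 c [ 605. -180.   34.] ext [28.  8. 11.] rgb [95. 95. 93.]
wrist rim 198 uv 452 242 c [ 781. -237.   35.] ext [25. 33. 11.] rgb [71.  9.  7.]
wrist rim 119 uv 346 314 c [ 673. -313.   34.] ext [19. 12. 11.] rgb [92.  6.  5.]
wrist top 2515 uv 528 21 c [791. -38.  86.] ext [68. 35. 49.] rgb [75. 74. 72.]
wrist top 999 uv 131 34 c [492. -53.  72.] ext [24. 24. 16.] rgb [ 71.  40. 110.]
wrist top 1323 uv 546 131 c [ 826. -120.   73.] ext [27. 46. 23.] rgb [93. 92. 88.]
wrist top 3443 uv 142 191 c [ 493. -171.   91.] ext [48. 53. 57.] rgb [131. 131. 128.]
wrist top 1629 uv 282 218 c [ 606. -193.   80.] ext [36. 32. 35.] rgb [  0. 101.  60.]
wrist top 1115 uv 483 264 c [ 787. -238.   71.] ext [31. 29. 18.] rgb [153.  17.  13.]
wrist top 311 uv 360 359 c [ 680. -333.   77.] ext [29. 16.  5.] rgb [152.  11.   8.]
[ 605.54789333 -192.3687226   155.34616635] 0.7009058939239667 0.0
```

View pics/w8.png

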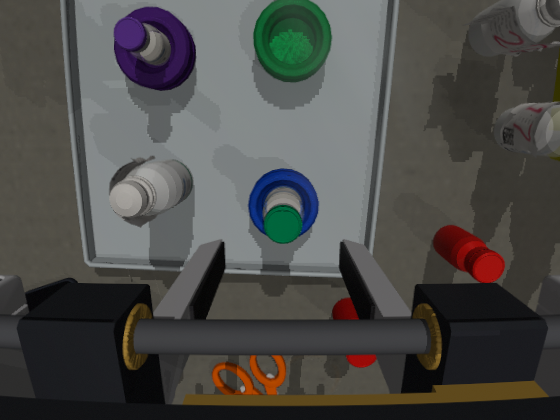

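Green vial (283,222) in the blue holder is directly below. The green holder (292,40) is empty and the bottle (150,188) is clear. The red look-alikes are off the tray.

Call:
carry_out(
  plan=[0, 0, 0, -0.2, 0, 2.5, 0.7, 0, 0, 0, 0, 0, 2.5, 0.7, 0, 0, 0, 0, 0, 2.5, 0.7, 0, 0, 0, 0, 0, 2, 0.7, 0, 0, 0, 0, 0, 0.4, 0.7],
)

```text
time: 21.02
eef_pos: [603.7, -194.6, 53.5]
ee_rot: [0.707, 0.707, -0.001, -0.002]
force: [0.4, 0.4, -0.5]
opening: 0.702
grasp_force: 0.0
```

Call:
carry_out(
  plan=[0, 0, 0, 0, 0, 0.1, 0.7, 0, 0, 0, 0, 0, 0, 0.7, 0, 0, 0, 0, 0, 0, 0.7, 0, 0, 0, 0, 0, 0, 0.7, 0, 0, 0, 0, 0, 0, 0.7],
)

```text
time: 21.43
eef_pos: [605.9, -196.0, 56.7]
ee_rot: [0.707, 0.707, 0.0, 0.001]
force: [0.0, 1.1, 0.0]
opening: 0.704
grasp_force: 0.0
```

Call:
carry_out(
  plan=[0, 0, 0, 0, 0, 0, 0.3, 0, 0, 0, 0, 0, 0, 0.3, 0, 0, 0, 0, 0, 0, 0.2, 0, 0, 0, 0, 0, 0, 0.2, 0, 0, 0, 0, 0, 0, 0.2],
)

```text
time: 21.85
eef_pos: [605.3, -195.9, 55.6]
ee_rot: [0.707, 0.707, -0.0, -0.0]
force: [0.8, 0.5, 1.1]
opening: 0.382
grasp_force: 0.4
```

Call:
carry_out(
  plan=[0, 0, 0, 0, 0, 0, 0.2, 0, 0, 0, 0, 0, 0, 0.2, 0, 0, 0, 0, 0, 0, 0.2, 0, 0, 0, 0, 0, 0, 0.2, 0, 0, 0, 0, 0, 0, 0.2],
)

```text
time: 22.27
eef_pos: [605.2, -195.9, 55.5]
ee_rot: [0.707, 0.707, -0.0, -0.0]
force: [0.3, 0.8, -0.3]
opening: 0.355
grasp_force: 14.6
```

Call:
carry_out(
  plan=[0, 0, 0, 0, 0, -1, 0.2, 0, 0, 0, 0, 0, -2.5, 0.2, 0, 0, 0, 0, 0, -2.5, 0.2, 0, 0, 0, 0, 0, 0, 0.2, 0, 0, 0, 2, 0.15, 0, 0.2],
)

```text
time: 22.68
eef_pos: [607.0, -179.9, 118.1]
ee_rot: [0.709, 0.705, 0.0, 0.002]
force: [-0.5, -0.5, -0.9]
opening: 0.361
grasp_force: 14.5
```

Call:
carry_out(
  plan=[0, 0, 0, 3, 0.2, 0, 0.2, 0, 0, 0, 3.3, 0.2, 0, 0.2, 0, 0, 0, 3.3, 0.2, 0, 0.2, 0, 0, 0, 2.3, 0.1, 0, 0.2, 0, 0, 0, 1, 0, 0, 0.2],
)

```text
time: 23.1
eef_pos: [614.2, -42.7, 115.8]
ee_rot: [0.706, 0.708, 0.0, -0.0]
force: [0.9, 0.4, -1.2]
opening: 0.357
grasp_force: 14.5
```

Call:
carry_out(
  plan=[0, 0, 0, 0, 0, 0, 0.2, 0, 0, 0, 0, 0, 0, 0.2, 0, 0, 0, 0, 0, 0, 0.2, 0, 0, 0, 0, 0, 0, 0.2, 0, 0, 0, 0, 0, 0, 0.2],
)

```text
time: 23.52
eef_pos: [613.8, -48.5, 115.7]
ee_rot: [0.708, 0.706, -0.0, 0.0]
force: [1.0, 0.2, -1.0]
opening: 0.358
grasp_force: 14.5
```

```bash
python3 - <<'E'
from seg import *
o=arm.get_obs(); p,d=optics.snapshot('wrist'); cv2.imwrite('pics/w9.png',p[:,:,::-1]); report('wrist',p,d,o)
print(o['eef_pos'],o['opening'],o['grasp_force'])
E
```

```text
wrist rim 3055 uv 143 46 c [501.  86.  33.] ext [68. 61.  7.] rgb [81. 81. 80.]
wrist rim 2903 uv 290 50 c [621.  84.  33.] ext [67. 62.  7.] rgb [30. 31. 33.]
wrist rim 122 uv 527 1 c [803. 120.  34.] ext [30.  4. 11.] rgb [57. 13. 14.]
wrist rim 260 uv 147 45 c [508.  88.  34.] ext [21. 29. 11.] rgb [71. 69. 66.]
wrist rim 99 uv 286 59 c [618.  76.  35.] ext [29. 12. 11.] rgb [65. 64. 63.]
wrist rim 269 uv 491 179 c [793. -20.  35.] ext [32. 25. 11.] rgb [88. 88. 85.]
wrist rim 2076 uv 281 198 c [614. -40.  32.] ext [67. 57.  7.] rgb [ 7. 90. 44.]
wrist rim 2806 uv 143 214 c [491. -52.  33.] ext [68. 67.  7.] rgb [54. 26. 83.]
wrist rim 41 uv 466 196 c [765. -32.  38.] ext [15.  3.  4.] rgb [126. 124. 120.]
wrist rim 191 uv 147 211 c [497. -50.  35.] ext [21. 25. 11.] rgb [111. 108. 105.]
wrist rim 558 uv 517 278 c [ 836. -116.   34.] ext [41. 43. 11.] rgb [93.  90.  87.5]
wrist rim 1126 uv 275 373 c [ 607. -206.   32.] ext [67. 42.  6.] rgb [  6.  37. 106.]
wrist top 2356 uv 104 23 c [502.  89.  76.] ext [28. 29. 27.] rgb [117. 116. 115.]
wrist top 2579 uv 293 24 c [621.  83.  80.] ext [35. 25. 35.] rgb [ 40.  59. 119.]
wrist top 3515 uv 530 208 c [788. -33.  86.] ext [63. 48. 47.] rgb [110. 109. 106.]
wrist top 1746 uv 282 229 c [613. -42. 105.] ext [48. 27. 49.] rgb [118. 121. 114.]
wrist top 988 uv 116 233 c [492. -52.  72.] ext [24. 23. 16.] rgb [ 77.  44. 117.]
wrist top 328 uv 531 302 c [ 819. -115.   68.] ext [13. 28. 11.] rgb [68. 67. 65.]
[613.77141572 -48.48430413 115.69720456] 0.35765067000496 14.529068885167362
```

Call:
carry_out(
  plan=[0, 0, 0, 0.1, 0, 1.5, 0.2, 0, 0, 0, 0.05, 0, 1.5, 0.2, 0, 0, 0, 0, 0, 1.3, 0.2, 0, 0, 0, 0, 0, 1, 0.2, 0, 0, 0, 0, 0, 0.5, 0.2],
)

```text
time: 23.98
eef_pos: [613.2, -45.8, 56.1]
ee_rot: [0.708, 0.707, -0.001, -0.0]
force: [0.4, -0.2, -1.4]
opening: 0.353
grasp_force: 14.5
```

Call:
carry_out(
  plan=[0, 0, 0, 0, 0, 0.1, 0.2, 0, 0, 0, 0, 0, 0, 0.2, 0, 0, 0, 0, 0, 0, 0.2, 0, 0, 0, 0, 0, 0, 0.2, 0, 0, 0, 0, 0, 0, 0.2],
)

```text
time: 24.4
eef_pos: [614.2, -45.4, 57.1]
ee_rot: [0.707, 0.707, 0.0, 0.0]
force: [-0.3, 0.6, -0.7]
opening: 0.351
grasp_force: 14.5
```

Call:
carry_out(
  plan=[0, 0, 0, 0, 0, 0.1, 0.2, 0, 0, 0, 0, 0, 0, 0.2, 0, 0, 0, 0, 0, 0, 0.4, 0, 0, 0, 0, 0, 0, 0.6, 0, 0, 0, 0, 0, 0, 0.7],
)

```text
time: 24.82
eef_pos: [613.9, -45.4, 55.6]
ee_rot: [0.707, 0.707, 0.0, 0.0]
force: [-0.2, -0.6, -0.5]
opening: 0.509
grasp_force: 0.0
```

Call:
carry_out(
  plan=[0, 0, 0, 0, 0, 0, 0.7, 0, 0, 0, 0, 0, 0, 0.7, 0, 0, 0, 0, 0, -3, 0.7, 0, 0, 0, 0, 0, -4, 0.7, 0, 0, 0, 0, 0, -3, 0.7],
)

```text
time: 25.23
eef_pos: [613.9, -45.9, 157.6]
ee_rot: [0.708, 0.707, -0.0, 0.0]
force: [1.0, 0.5, -0.1]
opening: 0.701
grasp_force: 0.0
```

Call:
carry_out(
  plan=[0, 0, 0, 0, 0, 0, 0.7, 0, 0, 0, 0, 0, 0, 0.7, 0, 0, 0, 0, 0, 0, 0.7],
)

```text
time: 25.48
eef_pos: [613.6, -45.1, 155.2]
ee_rot: [0.707, 0.707, -0.0, -0.0]
force: [-0.7, -0.3, 0.2]
opening: 0.7
grasp_force: 0.0
```

```bash
python3 - <<'E'
from seg import *
o=arm.get_obs(); p,d=optics.snapshot('wrist'); cv2.imwrite('pics/w10.png',p[:,:,::-1]); report('wrist',p,d,o)
print(o['eef_pos'],o['opening'],o['grasp_force'])
E
```

```text
wrist rim 316 uv 479 13 c [790. 126.  34.] ext [48. 18. 11.] rgb [52.  5.  8.]
wrist rim 2567 uv 161 55 c [501.  90.  33.] ext [68. 68.  7.] rgb [83. 83. 83.]
wrist rim 2260 uv 290 63 c [622.  86.  33.] ext [67. 66.  8.] rgb [34. 36. 37.]
wrist rim 164 uv 166 59 c [508.  88.  34.] ext [21. 29. 11.] rgb [63. 62. 59.]
wrist rim 991 uv 548 199 c [875. -37.  34.] ext [  5. 157.  11.] rgb [54. 51. 12.]
wrist rim 196 uv 466 177 c [794. -20.  34.] ext [27. 25. 11.] rgb [82.5 82.  80. ]
wrist rim 1766 uv 281 196 c [613. -45.  32.] ext [67. 65.  7.] rgb [ 6. 84. 41.]
wrist rim 2220 uv 160 206 c [491. -53.  32.] ext [68. 68.  7.] rgb [52. 25. 79.]
wrist rim 52 uv 283 186 c [615. -29.  35.] ext [25.  6. 11.] rgb [ 99. 100.  95.]
wrist rim 137 uv 164 204 c [498. -49.  35.] ext [18. 24. 11.] rgb [105. 102.  99.]
wrist rim 360 uv 492 262 c [ 835. -112.   34.] ext [41. 36. 11.] rgb [94. 92. 89.]
wrist rim 312 uv 275 315 c [ 607. -166.   32.] ext [49. 11.  6.] rgb [  8.  40. 114.]
wrist rim 349 uv 275 358 c [ 606. -221.   32.] ext [51. 16.  6.] rgb [  8.  42. 118.]
wrist top 650 uv 526 4 c [798. 120.  75.] ext [44. 11. 25.] rgb [60.  9. 12.]
wrist top 2156 uv 291 40 c [621.  87.  80.] ext [35. 33. 35.] rgb [ 45.  60. 113.]
wrist top 1673 uv 132 41 c [502.  90.  75.] ext [28. 29. 27.] rgb [116. 115. 114.]
wrist top 3360 uv 505 203 c [792. -33.  87.] ext [69. 47. 50.] rgb [115. 113. 110.]
wrist top 1625 uv 282 214 c [614. -42.  80.] ext [35. 33. 35.] rgb [  0. 102.  61.]
wrist top 750 uv 138 222 c [493. -52.  73.] ext [24. 24. 16.] rgb [ 73.  42. 111.]
wrist top 96 uv 556 265 c [873. -95.  65.] ext [ 5. 23.  6.] rgb [53. 51.  6.]
wrist top 1250 uv 522 284 c [ 833. -108.   84.] ext [37. 27. 43.] rgb [114. 113. 108.]
[613.61294095 -45.14453885 155.216145  ] 0.7002716307680357 0.0
```

Green is seated. Now fetch blue from black.

Call:
carry_out(
  plan=[0, 0, 0, 2.5, 0.14, 0, 0.7, 0, 0, 0, 3.2, 0.14, 0, 0.7, 0, 0, 0, 3.2, 0.14, 0, 0.7, 0, 0, 0, 3, 0.14, 0, 0.7, 0, 0, 0, 1.4, 0.14, 0, 0.7],
)

```text
time: 25.95
eef_pos: [620.1, 92.0, 153.9]
ee_rot: [0.706, 0.708, -0.001, -0.001]
force: [-0.8, 0.8, -0.0]
opening: 0.701
grasp_force: 0.0
```

Call:
carry_out(
  plan=[0, 0, 0, 0, 0, 0, 0.7, 0, 0, 0, 0, 0, 0, 0.7, 0, 0, 0, 0, 0, 0, 0.7, 0, 0, 0, 0, 0, 2.5, 0.7, 0, 0, 0, 0, 0, 2.5, 0.7],
)

```text
time: 26.37
eef_pos: [621.9, 85.8, 106.0]
ee_rot: [0.708, 0.706, 0.001, 0.001]
force: [-0.2, -0.5, -0.5]
opening: 0.702
grasp_force: 0.0
```

Call:
carry_out(
  plan=[0, 0, 0, 0, 0, 2.5, 0.7, 0, 0, 0, 0, 0, 2, 0.7, 0, 0, 0, 0, 0, 0.5, 0.7, 0, 0, 0, 0, 0, 0, 0.7, 0, 0, 0, 0, 0, 0, 0.7],
)

```text
time: 26.78
eef_pos: [621.4, 86.4, 56.3]
ee_rot: [0.708, 0.706, -0.0, 0.0]
force: [0.6, 0.2, 0.9]
opening: 0.703
grasp_force: 0.0
```

Call:
carry_out(
  plan=[0, 0, 0, 0, 0, 0, 0.7, 0, 0, 0, 0, 0, 0, 0.7, 0, 0, 0, 0, 0, 0, 0.3, 0, 0, 0, 0, 0, 0, 0.3, 0, 0, 0, 0, 0, 0, 0.2],
)

```text
time: 27.2
eef_pos: [621.2, 87.7, 56.0]
ee_rot: [0.707, 0.707, 0.0, 0.0]
force: [0.3, 0.4, 0.6]
opening: 0.522
grasp_force: 0.0
```

Call:
carry_out(
  plan=[0, 0, 0, 0, 0, 0, 0.2, 0, 0, 0, 0, 0, 0, 0.2, 0, 0, 0, 0, 0, 0, 0.2, 0, 0, 0, 0, 0, 0, 0.2, 0, 0, 0, 0, 0, 0, 0.2],
)

```text
time: 27.62
eef_pos: [621.0, 87.6, 55.6]
ee_rot: [0.707, 0.707, -0.0, -0.0]
force: [-0.2, 0.7, -0.1]
opening: 0.351
grasp_force: 14.6
```

Call:
carry_out(
  plan=[0, 0, 0, 0, 0, 0, 0.2, 0, 0, 0, 0, 0, 0, 0.2, 0, 0, 0, 0, 0, 0, 0.2],
)

```text
time: 27.87
eef_pos: [621.0, 87.5, 55.5]
ee_rot: [0.707, 0.707, -0.0, -0.0]
force: [0.1, 0.0, -0.1]
opening: 0.354
grasp_force: 14.6
```

Call:
carry_out(
  plan=[0, 0, 0, 0, 0, -1, 0.2, 0, 0, 0, 0, 0, -2.5, 0.2, 0, 0, 0, 0, 0, -3, 0.2, 0, 0, 0, 0, 0, -2.5, 0.2, 0, 0, 0, 0, 0, -1, 0.2],
)

```text
time: 28.28
eef_pos: [622.4, 87.3, 159.6]
ee_rot: [0.708, 0.707, 0.002, 0.001]
force: [1.2, -0.7, -1.0]
opening: 0.353
grasp_force: 14.5
```

Call:
carry_out(
  plan=[0, 0, 0, -2, -0.1, 0, 0.2, 0, 0, 0, -3, -0.2, 0, 0.2, 0, 0, 0, -3, -0.2, 0, 0.2, 0, 0, 0, -3, -0.2, 0, 0.2, 0, 0, 0, -3, -0.2, 0, 0.2],
)

```text
time: 28.7
eef_pos: [611.3, -53.7, 155.7]
ee_rot: [0.707, 0.707, -0.0, -0.0]
force: [0.5, 0.1, -1.0]
opening: 0.356
grasp_force: 14.5
```

Call:
carry_out(
  plan=[0, 0, 0, -3, -0.2, 0, 0.2, 0, 0, 0, -3, -0.2, 0, 0.2, 0, 0, 0, -3, -0.2, 0, 0.2, 0, 0, 0, -3, -0.1, 0, 0.2, 0, 0, 0, -2.2, 0, 0, 0.2],
)

```text
time: 29.12
eef_pos: [603.8, -197.3, 155.8]
ee_rot: [0.708, 0.706, -0.0, 0.0]
force: [0.5, 0.4, -0.7]
opening: 0.353
grasp_force: 14.5
```

Call:
carry_out(
  plan=[0, 0, 0, 0, 0, 0, 0.2, 0, 0, 0, 0, 0, 0, 0.2, 0, 0, 0, 0, 0, 0, 0.2, 0, 0, 0, 0, 0, 0, 0.2, 0, 0, 0, 0, 0, 0, 0.2],
)

```text
time: 29.53
eef_pos: [605.0, -193.1, 155.5]
ee_rot: [0.707, 0.707, 0.0, -0.0]
force: [-0.6, 0.8, -1.5]
opening: 0.354
grasp_force: 14.5
```

```bash
python3 - <<'E'
from seg import *
o=arm.get_obs(); p,d=optics.snapshot('wrist'); cv2.imwrite('pics/w11.png',p[:,:,::-1]); report('wrist',p,d,o)
print(o['eef_pos'],o['opening'],o['grasp_force'])
E
```

```text
wrist rim 2228 uv 291 46 c [614. -48.  33.] ext [67. 63.  7.] rgb [31. 81. 49.]
wrist rim 3076 uv 157 49 c [491. -53.  34.] ext [67. 67. 11.] rgb [51. 23. 76.]
wrist rim 168 uv 488 37 c [785. -43.  35.] ext [27. 24. 11.] rgb [72. 71. 68.]
wrist rim 79 uv 293 53 c [614. -59.  35.] ext [29.  8. 10.] rgb [73. 78. 70.]
wrist rim 361 uv 515 124 c [ 827. -117.   35.] ext [25. 43. 11.] rgb [70. 68. 65.]
wrist rim 151 uv 182 173 c [ 505. -169.   34.] ext [25. 37. 11.] rgb [97. 96. 95.]
wrist rim 1587 uv 284 193 c [ 606. -190.   33.] ext [67. 57.  7.] rgb [ 17.  47. 119.]
wrist rim 210 uv 452 242 c [ 780. -237.   34.] ext [25. 32. 11.] rgb [75.5 10.   8. ]
wrist rim 467 uv 491 368 c [ 848. -388.   35.] ext [71. 27. 11.] rgb [99. 98. 95.]
wrist top 1987 uv 295 22 c [615. -49.  80.] ext [36. 25. 36.] rgb [ 41. 109.  74.]
wrist top 2453 uv 528 20 c [791. -39.  85.] ext [65. 35. 47.] rgb [79. 78. 76.]
wrist top 1003 uv 131 33 c [492. -52.  73.] ext [24. 24. 16.] rgb [ 76.  43. 116.]
wrist top 1297 uv 546 130 c [ 826. -120.   72.] ext [26. 46. 21.] rgb [99. 98. 93.]
wrist top 3438 uv 142 190 c [ 493. -171.   91.] ext [47. 54. 58.] rgb [140. 139. 136.]
wrist top 116 uv 280 210 c [ 603. -178.  125.] ext [29.  8. 10.] rgb [ 67.  86. 131.]
wrist top 1118 uv 484 263 c [ 786. -239.   71.] ext [30. 30. 19.] rgb [161.  19.  15.]
wrist top 355 uv 500 393 c [ 833. -390.   71.] ext [41. 23. 19.] rgb [94. 93. 90.]
[ 604.98208534 -193.08910992  155.50331577] 0.35449623695293603 14.51757896487834
```

Call:
carry_out(
  plan=[0, 0, 0, -0.1, 0.05, 2, 0.2, 0, 0, 0, 0, 0, 2.5, 0.2, 0, 0, 0, 0, 0, 1.5, 0.2, 0, 0, 0, 0, 0, 0, 0.2, 0, 0, 0, 0, 0, 0, 0.2],
)

```text
time: 30.0
eef_pos: [605.0, -195.0, 95.4]
ee_rot: [0.707, 0.707, -0.0, -0.0]
force: [0.3, -0.2, -0.5]
opening: 0.354
grasp_force: 14.5
```

Call:
carry_out(
  plan=[0, 0, 0, 0, 0, 0, 0.2, 0, 0, 0, 0, 0, 1, 0.2, 0, 0, 0, 0, 0, 1, 0.2, 0, 0, 0, 0, 0, 0.8, 0.2, 0, 0, 0, 0, 0, 0, 0.2],
)

```text
time: 30.42
eef_pos: [604.3, -194.9, 65.7]
ee_rot: [0.707, 0.707, -0.001, -0.001]
force: [0.0, 0.4, -1.7]
opening: 0.356
grasp_force: 14.5
```

Call:
carry_out(
  plan=[0, 0, 0, 0, 0, 0.3, 0.2, 0, 0, 0, 0, 0, 0.3, 0.2, 0, 0, 0, 0, 0, 0.2, 0.2, 0, 0, 0, 0, 0, 0, 0.2, 0, 0, 0, 0, 0, 0, 0.2],
)

```text
time: 30.83
eef_pos: [605.3, -195.5, 59.6]
ee_rot: [0.707, 0.707, -0.0, 0.0]
force: [-0.1, 0.1, -2.5]
opening: 0.352
grasp_force: 14.5
```

Now down the last 4 mm, release and retreat.

Call:
carry_out(
  plan=[0, 0, 0, 0, 0, 0.2, 0.2, 0, 0, 0, 0, 0, 0.1, 0.2, 0, 0, 0, 0, 0, 0.05, 0.2, 0, 0, 0, 0, 0, 0, 0.2, 0, 0, 0, 0, 0, 0, 0.2],
)

```text
time: 31.25
eef_pos: [605.2, -195.4, 56.1]
ee_rot: [0.707, 0.707, -0.0, -0.0]
force: [-0.4, 0.7, -0.9]
opening: 0.353
grasp_force: 14.5
```

Call:
carry_out(
  plan=[0, 0, 0, 0, 0, 0, 0.2, 0, 0, 0, 0, 0, 0, 0.4, 0, 0, 0, 0, 0, 0, 0.6, 0, 0, 0, 0, 0, 0, 0.7, 0, 0, 0, 0, 0, 0, 0.7],
)

```text
time: 31.67
eef_pos: [605.3, -195.4, 56.2]
ee_rot: [0.707, 0.707, 0.0, 0.0]
force: [0.3, -0.1, -1.2]
opening: 0.577
grasp_force: 0.0
```

Call:
carry_out(
  plan=[0, 0, 0, 0, 0, 0, 0.7, 0, 0, 0, 0, 0, 0, 0.7, 0, 0, 0, 0, 0, -3, 0.7, 0, 0, 0, 0, 0, -4, 0.7, 0, 0, 0, 0, 0, -4, 0.7],
)

```text
time: 32.08
eef_pos: [604.3, -195.5, 166.7]
ee_rot: [0.708, 0.707, -0.001, -0.001]
force: [2.2, 0.8, 0.6]
opening: 0.698
grasp_force: 0.0
```

Call:
carry_out(
  plan=[0, 0, 0, 0, 0, -3, 0.7, 0, 0, 0, 0, 0, 0, 0.7, 0, 0, 0, 0, 0, 0, 0.7, 0, 0, 0, 0, 0, 0, 0.7, 0, 0, 0, 0, 0, 0, 0.7],
)

```text
time: 32.5
eef_pos: [604.7, -195.1, 194.9]
ee_rot: [0.707, 0.707, -0.001, -0.001]
force: [0.9, -0.9, -0.9]
opening: 0.698
grasp_force: 0.0
```

```bash
python3 - <<'E'
from seg import *
for n in ('scene','side','wrist'):
    o=arm.get_obs(); p,d=optics.snapshot(n); cv2.imwrite('pics/f_%s.png'%n,p[:,:,::-1])
    if n!='scene': report(n,p,d,o)
print(o['eef_pos'],o['opening'],o['grasp_force'])
E
```

```text
side rim 111 uv 226 116 c [ 987. -370.   34.] ext [  8. 175.  11.] rgb [35. 36. 33.]
side rim 194 uv 274 124 c [ 859. -437.   34.] ext [163. 126.  11.] rgb [136.  139.5 139. ]
side rim 49 uv 307 154 c [ 677. -317.   35.] ext [33. 24. 11.] rgb [123.  20.  18.]
side rim 44 uv 256 156 c [ 782. -231.   34.] ext [28. 24. 11.] rgb [128.   19.   18.5]
side rim 50 uv 217 172 c [ 822. -117.   34.] ext [16. 40. 11.] rgb [131.5 128.  129.5]
side rim 201 uv 167 189 c [874.   2.  35.] ext [  5. 178.  11.] rgb [74. 73. 15.]
side rim 53 uv 380 177 c [ 473. -327.   34.] ext [35. 19. 11.] rgb [128.  20.  19.]
side rim 213 uv 308 189 c [ 605. -191.   34.] ext [66. 65. 11.] rgb [ 19.  47. 136.]
side rim 77 uv 203 196 c [786. -22.  35.] ext [56. 29. 11.] rgb [153. 159. 158.]
side rim 56 uv 344 211 c [ 491. -157.   34.] ext [38. 21. 11.] rgb [164.  168.5 169.5]
side rim 271 uv 272 222 c [613. -43.  34.] ext [67. 65. 11.] rgb [ 25. 101.  50.]
side rim 47 uv 104 228 c [896. 180.  35.] ext [45.  8. 10.] rgb [146. 143.  32.]
side rim 409 uv 324 241 c [490. -51.  34.] ext [67. 66. 10.] rgb [49. 24. 85.]
side 
[... 2925 characters left out ...]
ext [69. 45. 52.] rgb [102. 101.  98.]
wrist top 1725 uv 293 30 c [614. -46.  80.] ext [36. 33. 36.] rgb [ 51. 108.  76.]
wrist top 741 uv 151 42 c [492. -53.  72.] ext [23. 23. 17.] rgb [ 70.  39. 107.]
wrist top 2349 uv 532 125 c [ 846. -124.   87.] ext [66. 57. 51.] rgb [99. 97. 94.]
wrist top 2583 uv 160 180 c [ 493. -171.   91.] ext [48. 53. 58.] rgb [136. 135. 133.]
wrist top 1234 uv 282 203 c [ 604. -193.   80.] ext [35. 32. 35.] rgb [ 13.  47. 117.]
wrist top 867 uv 463 245 c [ 786. -239.   71.] ext [30. 30. 18.] rgb [162.  19.  14.]
wrist top 185 uv 349 314 c [ 675. -318.   71.] ext [17. 16. 17.] rgb [100.   8.   6.]
[ 604.71687747 -195.25292621  194.91244889] 0.7000123145327346 0.0
```

View pics/f_side.png

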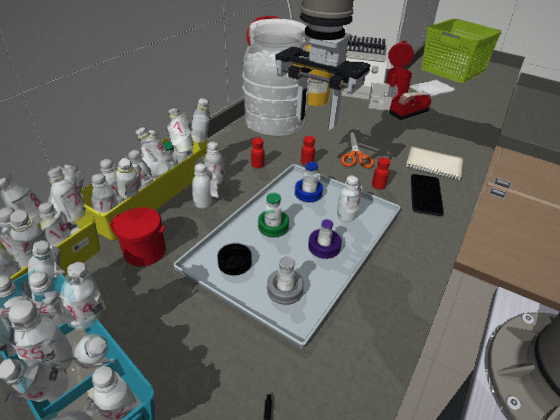

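View pics/f_scene.png

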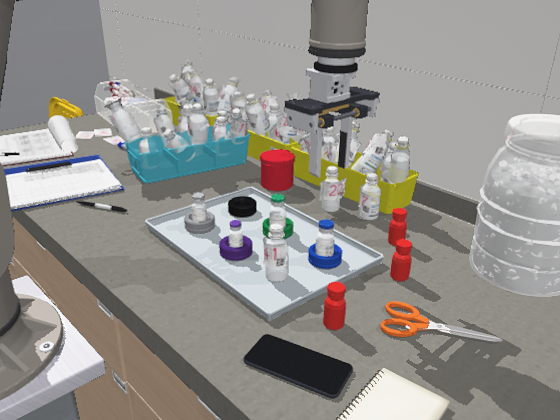

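All four vials stand in their own holders: grey (199,213), purple (236,242), green (278,218) and blue (325,245). Black is empty (242,206), the bottle has not moved, and cap heights match full seating. Handing in.

```bash
python3 -c "
from bench import arm
print(arm.finish_job())"
```

```text
the job is handed in; nothing more can be done
None
```

All four vials stand upright in the holders of their cap colours, the black holder is empty and the infusion bottle has not moved; I handed the job in at about 33 s of the 115 s allowed, and no verdict came back.

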